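# Feed one spacer to the inspection bay

## Robot

A 7-joint arm with a two-finger parallel gripper is mounted at the origin on the work surface. World frame = base frame: x ahead of the robot, y to its left, z up, the work surface at z = 0. Lengths are in m, angles in rad, forces in N, time in s.
With the tool pointing down it reaches from about 0.375 to 0.925 m from the base axis. Payload 3.1 kg.
Tool frame: the origin (TCP) lies at the very end of the fingers, on their centre line; the grasp point (between the pads) lies 19 mm behind it (tcp_to_grasp is the distance from the TCP to the grasp point, in m); z points along the fingers, y is the direction in which the jaws open and shut (so a half turn about z gives the same grasp; the last joint's range is limited). The gripper opens to 85 mm and grips with 20 to 120 N. Pads are 22 mm wide; open, the fingers measure 114 mm over their backs; the gripper's body (76 mm by 85 mm) begins 54 mm behind the grasp point. The pads swing forward as they close: fully open they stand 13 mm farther back than shut.
Start: joints at [-1.302, 0.383, 0.044, 1.598, -0.018, 1.161, -0.05], TCP at [0.233, 0.607, 0.231] pointing down, gripper open.
Joint ranges: [-2.61, 2.61], [-0.41, 2.15], [-1.48, 1.57], [0, 2.5], [-1.57, 4.71], [0.05, 1.97], [-2.85, 2.85]. Speed limits (rad/s): [2.79, 2.79, 3.14, 3.14, 3.14, 3.14, 3.14].

## Interface

Orientations are given as a 3x3 rotation matrix whose columns are the frame's x, y, z axes.
In Python, from workcell import * gives the robot as it stands. The module is installed in compiled form; this text tells all that it offers. Calls block until the motion is done:
- reach(position, orientation): joint-space move of the TCP to a pose.
- move_straight(position, attitude=None, feed=0.15, f_stop=None): straight line of the TCP; attitude=None keeps the orientation; feed is the mean speed in m/s. With f_stop (N) it stops when the force on the tool has changed by that much, and returns True; else False.
- goto_joints(angles): joint-space move.
- grip(opening, force=None): finger opening in m; force is the grip in N (None keeps the last); returns when the fingers have stopped.
- pause(seconds).
- solve_ik(position, orientation): joint angles nearest the present ones, or None.
- capture(name): name is "scene" or "top"; returns a dict with "frame" (480x640x3 uint8, red, green, blue), "depth" (480x640 float32, m along the optical axis (not along the pixel's ray), 0 where there is no reading), "mtx" (3x3 intrinsics, pixels), "k1" (the pictures are not rectified: a ray, as slopes to the right and down, at radius r is drawn at 1 + k1 r^2 times it, then the intrinsics apply), "R" (3x3) and "t" (3): a world point X has camera coordinates R X + t. Camera axes: x right, y down, z forward; pixel columns grow to the right and rows downward; lengths in m; the calibration is good to about 2 mm. A picture is of the moment at which its call begins.
A pose or a line that the arm cannot do raises IKError and nothing moves.
- job_done(): hands the job in, once; it reports no verdict.
Readings, each from a call of its own:
- read_t(): time.
- read_joints(): joint angles.
- read_qvel(): joint speeds.
- read_tau(): joint torques, N m.
- read_tool_pos(): TCP position.
- read_tcp_rot(): TCP orientation.
- read_ft_force(): force on the tool from outside, world axes, zero at the start.
- read_ft_torque(): the same for the moment, N m.
- read_gripper_width(): finger opening in m.
Only numpy, scipy, OpenCV 4.12 (cv2) and the standard library are available. Lean on these libraries where they do the work, as an engineer would, in place of code of your own. Each camera call takes 0.05 s, during which the arm holds its last target.

## Task

Press the spacer feeder's blue plunger all the way down once and let it come back up, so that a single brass spacer slides out into the cross lane. Then push that spacer sideways along the lane with the fingertips until it rests against the green end block. Do not lift it, keep it out of the orange end, leave the other spacers in the magazine, and leave everything else standing where it is.

Things in the scene. Friction and masses are not known exactly. Their poses are not given: they have to be found in the camera images.
- feeder: Fixed feeder, yaw within 30 deg. Origin on the table under the magazine's centre; +x = way spacers come out, +y = along the lane, z up. Base plate 12 mm thick, x -95 to 70, y -120 to 120 mm. White housing x -90 to -26, y -28 to 28, up to z 58, blue plunger on top. Pressing drives a pusher, 2.2 mm per mm, that slides the lowest spacer out in +x to mid lane and goes back as the plunger rises
- plunger (a joint): Plunger travel in m: 0 up, 0.022 fully down (hard stop). Spring return; about 4 N to start, 10 to 13 N at the bottom. Every full press ejects one more spacer; a partial press leaves the spacer stuck in the gate
- plunger_top (a point): Centre of the top face of the blue plunger cap (34 mm across), 90 mm above the table when up, 68 mm when fully down; at x = -58, y = 0 mm of the feeder. It presses straight down
- magazine (a point): Centre of the magazine's floor, 12 mm above the table. Magazine: four steel corner angles, x -24 to 24, y -24.5 to 24.5 mm of the feeder, up to z 68 mm. When the pusher goes back the stack drops one place
- lane_mid (a point): Middle of the lane's floor, where the spacer arrives: 12 mm above the table, feeder x = 43, y = 0 mm. The straight lane runs along feeder y, 38 mm wide between low walls (x 24 to 62 mm, wall tops z 17 mm), end blocks with inner faces at y = -95 and +95 mm. Near wall open for 44 mm before the magazine; the pusher, when out, stands 3 mm into the lane
- green_stop: Fixed green end block closing one end of the lane (either end, it varies): 38 mm across the lane, 20 mm along it, 24 mm tall with a 4 mm dark stud on top, standing on the base plate. Origin: centre of its underside. Axes as the feeder's. A spacer resting against it has its centre 27 mm from this origin
- orange_stop: Fixed orange end block closing the other end; same shape and origin as the green one
- spacer1: Lowest brass spacer of the stack, the one ejected first: disc 34 mm across, 16 mm tall, with a dark bore, 40 to 85 g. Origin: centre of its underside. In the lane it stands 11 mm above the lane's walls
- spacer2: Second spacer of the stack, same shape and origin; stays in the magazine (drops one place)
- spacer3: Top spacer of the stack, same shape and origin; stays in the magazine (drops one place)
- screw_jar: Bystander, loose, leave alone: small amber screw jar with white lid, 44 mm across, 58 mm tall, standing beyond the lane. Origin: centre of its underside
- plug_gauge: Bystander, loose, leave alone: upright steel plug gauge, 22 mm thick with a narrower 14 mm top, about 55 mm tall, standing beyond the lane. Origin: centre of its underside
- screwdriver: Bystander, loose, leave alone: screwdriver with yellow handle, 160 mm long, lying beside the feeder's base plate. Origin: on its underside
- reel: Bystander, loose, leave alone: flat component reel with cardboard flanges, 170 mm across, 18 mm thick, lying on the table to the right. Origin: centre of its underside
- parts_tray: Bystander, loose, leave alone: empty grey two-compartment tray, 130 x 170 x 35 mm, on the table to the right. Origin: centre of its underside
- oil_bottle: Bystander, loose, leave alone: white bottle with black cap, 48 mm across, 120 mm tall, on the left. Origin: centre of its underside
- tool_cup: Bystander, loose, leave alone: dark steel cup, 70 mm across, 80 mm tall, on the left. Origin: centre of its underside
Mind the look-alikes: they are no part of the job. What is shaped like the spacer3 but red is not meant.

How it is judged:
On the way, in this order (a step that is already met when the one before it is completed fails the run):
1. the plunger is pressed all the way down (value of joint plunger above 0.02 m).
2. the plunger is let back up and one spacer stands in the lane (value of joint plunger below 0.003 m and x of spacer1 in the frame of feeder above 0.034 m and horizontal distance between each of spacer2, spacer3 and magazine below 0.012 m), for 0.1 s.
3. the spacer stands against the green block (horizontal distance between spacer1 and green_stop below 0.033 m and z of spacer1 in the frame of feeder below 0.015 m and angle between spacer1's own z axis and vertical below 0.1 rad), for 0.2 s.
At the end, for the whole second after the job is handed in: the first spacer rests flat in the lane within 6 mm of the green block (centre within 33 mm of the block's centre), the plunger is up (within 3 mm), and the two other spacers sit in the magazine within 12 mm of its axis, one place lower than at the start (all of step 3 and linear speed of spacer1 below 0.01 m/s and value of joint plunger below 0.003 m and horizontal distance between each of spacer2, spacer3 and magazine below 0.012 m and z of spacer2 in the frame of feeder below 0.016 m and z of spacer3 in the frame of feeder below 0.032 m); the robot touches nothing.
It fails at once if a second spacer left the magazine (not (horizontal distance between spacer2 and magazine below 0.012 m) or not (horizontal distance between spacer3 and magazine below 0.012 m)).
It fails at once if the spacer was lifted (over 10 mm above the lane) or tipped over (z of spacer1 in the frame of feeder above 0.022 m or angle between spacer1's own z axis and vertical above 0.6 rad).
It fails at once if the spacer was pushed into the orange end (within 45 mm of that block's centre) (horizontal distance between spacer1 and orange_stop below 0.045 m).
It fails at once if a bystander was moved by more than 20 mm or tipped (distance of any of screw_jar, plug_gauge, screwdriver, reel, parts_tray, oil_bottle, tool_cup from where it was at the start of the episode above 0.02 m or angle between any of screw_jar, plug_gauge, reel, parts_tray, oil_bottle, tool_cup's own z axis and vertical above 0.3 rad).
It also fails if it takes over 42 s, if anything falls off the work surface, if the arm or the gripper's body presses on something with over 40 N, if the wrist force passes 120 N, or if a joint passes its speed limit or range.

## Working session

There is one attempt and no reset: what is moved stays moved. The work goes in short steps, each a Python script; the robot and the scene stay as the last script left them, time stands still between calls to the robot, and variables do not carry over. Pictures are saved under pics/ and viewed, and the job is handed in when it is done.

```bash
mkdir -p pics; cat > h.py <<'E'
from workcell import *
import numpy as np, cv2, pickle
def snap(n,f):
    c=capture(n); cv2.imwrite('pics/'+f+'.png',c['frame'][:,:,::-1]); pickle.dump(c,open('pics/'+f+'.pkl','wb')); return c
def load(f): return pickle.load(open('pics/'+f+'.pkl','rb'))
def ray(c,uv):
    K=c['mtx']; d=np.array([(uv[0]-K[0,2])/K[0,0],(uv[1]-K[1,2])/K[1,1]]); s=d.copy()
    for _ in range(20): s=d/(1+c['k1']*(s@s))
    v=c['R'].T@np.array([s[0],s[1],1]); o=-c['R'].T@c['t']; return o,v
def onz(c,uv,z):
    o,v=ray(c,uv); return o+v*(z-o[2])/v[2]
def dep(c,uv):
    o,v=ray(c,uv); return o+v*c['depth'][int(round(uv[1])),int(round(uv[0]))]
def proj(c,X):
    p=c['R']@np.asarray(X)+c['t']; s=p[:2]/p[2]; s=s*(1+c['k1']*(s@s)); return c['mtx'][:2,:2]@s+c['mtx'][:2,2]
E
python3 - <<'E'
from h import *
for n in('scene','top'):
    c=snap(n,n+'0'); print(n,c['mtx'],c['k1'],-c['R'].T@c['t'])
print(read_t(),read_tool_pos(),read_tcp_rot())
E
```

```text
scene [[583.99881384   0.         316.21780836]
 [  0.         583.99881384 234.67251482]
 [  0.           0.           1.        ]] 0.042343640026875545 [ 1.25356911 -0.0936936   1.21657297]
top [[592.85022327   0.         318.19410263]
 [  0.         592.85022327 235.89413049]
 [  0.           0.           1.        ]] -0.08718275410960394 [ 0.34606426 -0.00669907  1.42985919]
0.1 [0.23280502 0.60595776 0.23000381] [[-9.33487005e-01  3.58610472e-01 -7.35686367e-04]
 [ 3.58611200e-01  9.33484185e-01 -2.29841311e-03]
 [-1.37483420e-04 -2.40936414e-03 -9.99997088e-01]]
```

View pics/scene0.png

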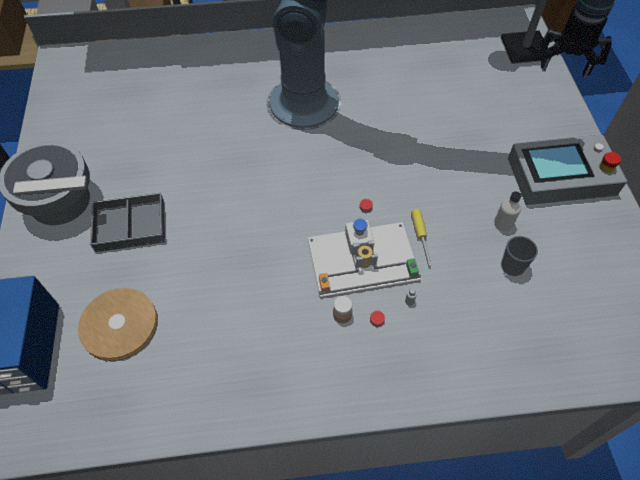

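View pics/top0.png

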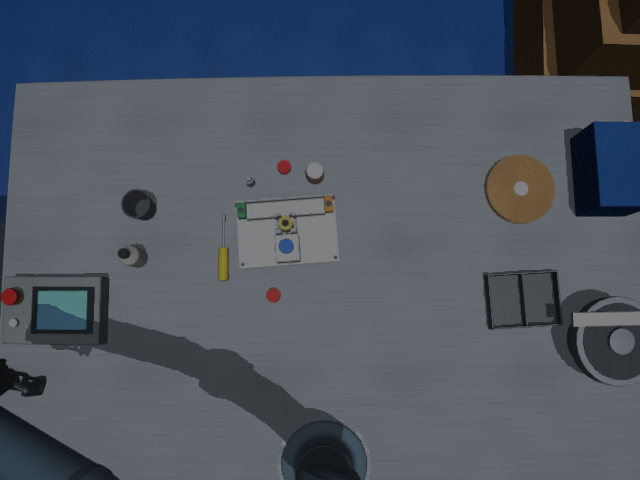

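Top view: the blue plunger is at (286,246), the stack at (286,223), green block at (241,210), orange block at (328,203), jar at (315,172) and gauge at (250,181). Next I'll measure these by colour in both views.

```bash
python3 - <<'E'
from h import *
R={'blue':((100,120,80),(125,255,255)),'green':((50,100,40),(85,255,255)),'orange':((8,150,120),(18,255,255)),'brass':((19,100,80),(32,255,255))}
boxes={'top':(215,185,350,275),'scene':(300,190,425,300)}
Z={'blue':.09,'green':.036,'orange':.036,'brass':.06}
pts={}
for n in('top','scene'):
    c=load(n+'0'); hsv=cv2.cvtColor(c['frame'],cv2.COLOR_RGB2HSV); x0,y0,x1,y1=boxes[n]
    for k,(a,b) in R.items():
        m=cv2.inRange(hsv,a,b); q=np.zeros_like(m); q[y0:y1,x0:x1]=m[y0:y1,x0:x1]
        N,_,st,ce=cv2.connectedComponentsWithStats(q)
        for i in range(1,N):
            if st[i,4]>15: print(n,k,st[i],ce[i].round(1),onz(c,ce[i],Z[k]).round(4),dep(c,ce[i]).round(4))
    im=c['frame'][y0:y1,x0:x1,::-1]; cv2.imwrite(f'pics/{n}0z.png',cv2.resize(im,None,fx=5,fy=5,interpolation=cv2.INTER_CUBIC))
E
```

```text
top blue [279 239  14  14 154] [285.7 245.8] [0.5035 0.0812 0.09  ] [0.5033 0.0811 0.0919]
top green [237 203   9  16  93] [241.  210.2] [0.5965 0.1917 0.036 ] [0.5953 0.1908 0.0427]
top orange [325 196   7   5  23] [328.  198.2] [ 0.6236 -0.0167  0.036 ] [ 0.6239 -0.0167  0.0342]
top brass [279 217  14  13 111] [285.  223.1] [0.5605 0.0847 0.06  ] [0.56   0.0845 0.0628]
top brass [218 247  10  28 264] [222.7 261.1] [0.4725 0.2301 0.06  ] [0.4761 0.2368 0.0212]
scene blue [354 219  13  12 126] [359.8 224.5] [0.51   0.0828 0.09  ] [0.5088 0.0831 0.0883]
scene green [408 259  10  14  70] [412.1 266.2] [0.6049 0.1931 0.036 ] [0.606  0.1926 0.0381]
scene orange [320 274   8   6  16] [322.5 275.8] [ 0.6044 -0.0164  0.036 ] [ 0.6047 -0.0164  0.0365]
scene brass [412 209  13  29 245] [418.2 222.4] [0.5017 0.2264 0.06  ] [0.4759 0.2374 0.0203]
scene brass [358 246  14  12 107] [364.8 251.5] [0.5661 0.087  0.06  ] [0.5631 0.0878 0.055 ]
```

```bash
sleep 1
```

```text
(no output)
```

View pics/top0z.png

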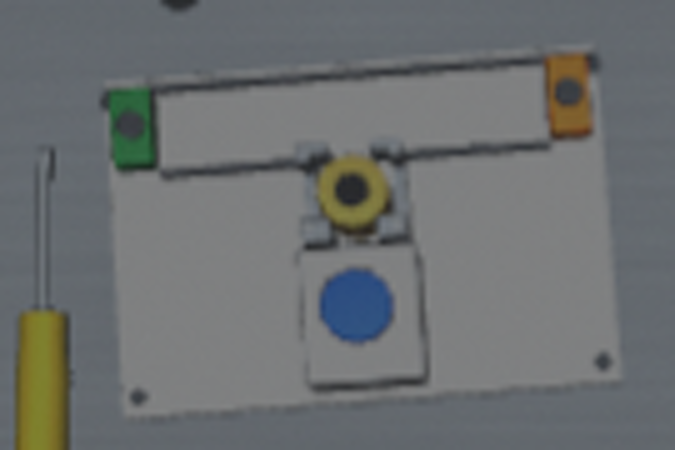

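View pics/scene0z.png

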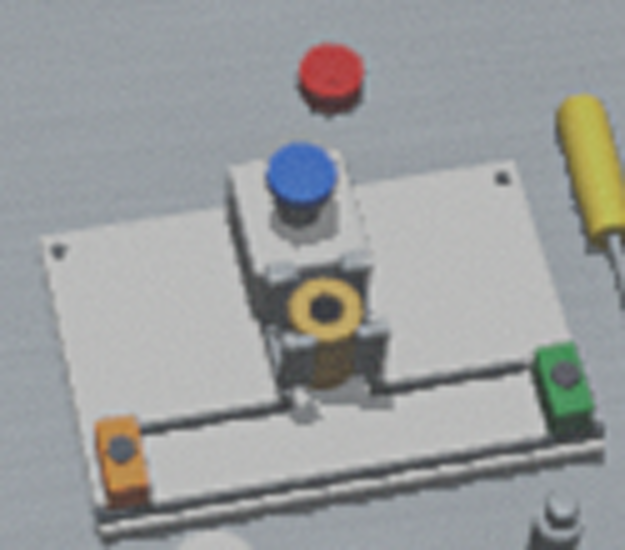

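```bash
python3 - <<'E'
from h import *
def tri(c1,u1,c2,u2):
    A=[];b=[]
    for c,u in((c1,u1),(c2,u2)):
        o,v=ray(c,u); v/=np.linalg.norm(v); P=np.eye(3)-np.outer(v,v); A.append(P); b.append(P@o)
    return np.linalg.lstsq(np.vstack(A),np.hstack(b),rcond=None)[0]
t=load('top0');s=load('scene0')
z=lambda u,o:np.array(u)/5+np.array(o)-.4
T=(215,185);S=(300,190)
P={'green':((131,124),(567,375),.04),'orange':((568,92),(121,450),.04),'pl':((356,305),(302,171),.09),'sp3':((351,190),(325,308),.06),'hole1':((138,397),(502,178),.012),'hole2':((603,361),(59,250),.012)}
W={}
for k,(a,b,h) in P.items():
    a=z(a,T);b=z(b,S); p=onz(t,a,h);q=onz(s,b,h); W[k]=(p+q)/2; print(k,p.round(4),q.round(4),tri(t,a,s,b).round(4))
g,o=W['green'],W['orange']; d=(g-o)[:2]; print('len',np.linalg.norm(d))
ux0=np.array([d[1],-d[0]])/np.linalg.norm(d)
if ux0@(((g+o)/2-W['pl'])[:2])<0: ux0=-ux0
mid=((g+o)/2)[:2]
e=W['sp3'][:2]-W['pl'][:2]; print('pl->sp3',np.linalg.norm(e),np.arctan2(e[1],e[0]),'mid-pl along x',ux0@(mid-W['pl'][:2]), 'yaw',np.arctan2(ux0[1],ux0[0]))
uy=np.array([-ux0[1],ux0[0]])
est=[mid-43*ux0/1e3,W['pl'][:2]+58*ux0/1e3,W['sp3'][:2]]
print('origin est',est,'green side sign',np.sign(uy@d), 'pl lateral',uy@(W['pl'][:2]-mid),uy@(W['sp3'][:2]-mid))
E
```

```text
green [0.5977 0.1917 0.04  ] [0.6031 0.195  0.04  ] [0.5993 0.1947 0.0333]
orange [ 0.6111 -0.017   0.04  ] [ 0.6169 -0.0149  0.04  ] [ 0.6127 -0.0157  0.0323]
pl [0.5039 0.0809 0.09  ] [0.5081 0.0835 0.09  ] [0.5047 0.0828 0.0849]
sp3 [0.5616 0.0852 0.06  ] [0.5653 0.0867 0.06  ] [0.5625 0.0865 0.0554]
hole1 [0.4695 0.1911 0.012 ] [0.473  0.1933 0.012 ] [0.4701 0.1931 0.0075]
hole2 [ 0.4849 -0.0327  0.012 ] [ 0.4878 -0.0294  0.012 ] [ 0.4854 -0.031   0.0085]
len 0.20979382040526454
pl->sp3 0.05756879605508688 0.06505688285047333 mid-pl along x 0.10140476567625221 yaw 0.06472506320851729
origin est [array([0.5643044 , 0.08593285]), array([0.56389612, 0.08597408]), array([0.56346458, 0.08596525])] green side sign 1.0 pl lateral 6.755122831531252e-05 8.665368525960783e-05
```

The feeder pose agrees across the studs, plunger and stack: origin about (0.564, 0.086), yaw 0.065. Block spacing is 209.8 mm (expected 210) and plunger to stack is 57.6 mm (expected 58). The two views differ by about 4 mm, so I average them. Green is at +y. Now the press.

```bash
cat >> h.py <<'E'
yaw=.0648; c_,s_=np.cos(yaw),np.sin(yaw); O=np.array([.5639,.08596])
Rt=np.array([[-c_,-s_,0],[-s_,c_,0],[0,0,-1]])
def F(x,y,z): return np.array([O[0]+c_*x-s_*y,O[1]+s_*x+c_*y,z])
E
python3 - <<'E'
from h import *
grip(0.0,40)
reach(F(-.058,0,.25),Rt)
print(read_t(),read_tool_pos(),read_gripper_width(),read_ft_force())
move_straight(F(-.058,0,.105),feed=.12)
f0=read_ft_force()
r=move_straight(F(-.058,0,.062),feed=.03,f_stop=25)
print(r,read_tool_pos(),read_ft_force()-f0,read_t())
pause(.2); print(read_tool_pos(),read_ft_force()-f0)
E
```

```text
2.9917 [0.50602055 0.08355791 0.25000892] 1.3543108138206059e-05 [0.242556   0.22915548 0.9850234 ]
True [0.50612852 0.08225777 0.06841642] [-3.95603371 -0.59276457  7.59366874] 5.525
[0.50613406 0.0822407  0.06850351] [-3.77795339 -0.25691981  7.63792803]
```

The stop tripped at tip height 68.4 mm (fully down is 68), but the held force is only 7.6 N. I'll press a bit further to make sure it bottoms out.

```bash
python3 - <<'E'
from h import *
f0=read_ft_force()
r=move_straight(F(-.058,0,.064),feed=.01,f_stop=35)
print(r,read_tool_pos(),read_ft_force()-f0,read_ft_force(),read_t())
move_straight(F(-.058,0,.10),feed=.04)
move_straight(F(-.058,0,.17),feed=.15)
snap('top','top1');c=snap('scene','scene1'); print(read_t())
for n,(x0,y0,x1,y1) in {'top':(215,185,350,275),'scene':(300,190,425,300)}.items():
    c=load(n+'1');cv2.imwrite(f'pics/{n}1z.png',cv2.resize(c['frame'][y0:y1,x0:x1,::-1],None,fx=5,fy=5,interpolation=cv2.INTER_CUBIC))
E
```

```text
False [0.50643561 0.08229123 0.06790486] [-8.35438877 -0.74000354 22.95763793] [-10.55745931  -1.45646929  31.21966893] 6.2417
8.0083
```

```bash
sleep 1
```

```text
(no output)
```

View pics/top1z.png

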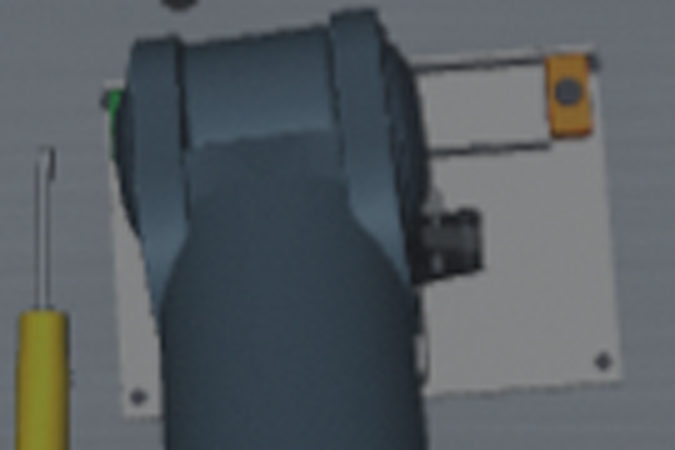

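View pics/scene1z.png

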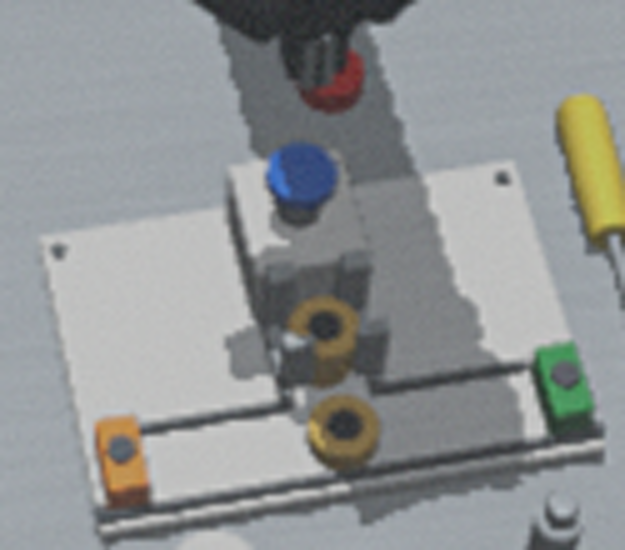

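The scene view shows the plunger back up (302,171 in the zoom), one spacer in the lane at zoom (344,423), and the stack one place lower. I'll locate the spacer and then push.

```bash
python3 - <<'E'
from h import *
s=load('scene1')
def ff(p): 
    d=p[:2]-O; return np.array([c_*d[0]+s_*d[1],-s_*d[0]+c_*d[1]])*1e3
corr=-np.array([.0025,.0014])
for u,z in(((344,424),.028),((325,325),.044),((302,171),.09)):
    p=onz(s,np.array(u)/5+np.array([300,190])-.4,z)[:2]+corr; print(ff(p))
p=solve_ik(F(.043,-.05,.021),Rt); print(p)
move_straight(F(-.058,-.05,.17),feed=.2)
move_straight(F(.043,-.05,.17),feed=.2)
move_straight(F(.043,-.05,.06),feed=.15)
print(read_t(),read_tool_pos(),read_ft_force())
snap('scene','scene2');c=load('scene2');cv2.imwrite('pics/scene2z.png',cv2.resize(c['frame'][190:300,300:425,::-1],None,fx=5,fy=5,interpolation=cv2.INTER_CUBIC))
E
```

```text
[43.26033324  0.08707266]
[-1.41702938  0.44889062]
[-58.38379021  -0.06801346]
[-0.50033912  0.61514846  0.46642627  1.84174742 -0.38042193  0.77386213
  1.8039472 ]
9.95 [0.61083903 0.03875937 0.06099194] [0.09075293 0.05031061 0.29443692]
```

```bash
sleep 1
```

```text
(no output)
```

View pics/scene2z.png

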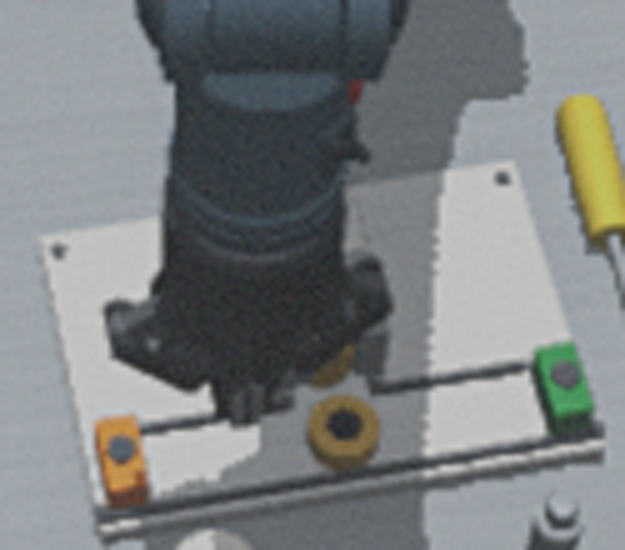

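The fingers are in the lane behind the spacer (spacer at zoom (343,432), centred at feeder (43, 0)). I'll check knuckle height against the 68 mm magazine with depth before going lower.

```bash
python3 - <<'E'
from h import *
c=load('scene2')
for u in((375,290),(365,310),(345,325),(130,350),(180,380),(245,415),(265,400),(235,400),(205,385)):
    p=dep(c,np.array(u)/5+np.array([300,190])-.4); d=p[:2]-O; print(u,np.array([c_*d[0]+s_*d[1],-s_*d[0]+c_*d[1],p[2]]).round(3))
E
```

```text
(375, 290) [0.053 0.005 0.156]
(365, 310) [ 0.058 -0.     0.151]
(345, 325) [ 0.058 -0.008  0.139]
(130, 350) [ 0.057 -0.102  0.148]
(180, 380) [ 0.058 -0.08   0.116]
(245, 415) [ 0.057 -0.05   0.073]
(265, 400) [ 0.054 -0.04   0.078]
(235, 400) [ 0.058 -0.055  0.089]
(205, 385) [ 0.004 -0.055  0.011]
```

```bash
python3 - <<'E'
from h import *
move_straight(F(.043,-.05,.0205),feed=.06)
print(read_tool_pos(),read_ft_force())
f0=read_ft_force()
move_straight(F(.043,.03,.0205),feed=.04)
print(read_t(),read_ft_force()-f0)
r=move_straight(F(.043,.056,.0205),feed=.02,f_stop=6)
p=read_tool_pos(); d=p[:2]-O; print(r,p,'y',-s_*d[0]+c_*d[1],read_ft_force()-f0,read_t())
snap('scene','scene3');c=load('scene3');cv2.imwrite('pics/scene3z.png',cv2.resize(c['frame'][190:300,300:425,::-1],None,fx=5,fy=5,interpolation=cv2.INTER_CUBIC))
E
```

```text
[0.61024979 0.03875642 0.02050351] [ 0.18119326 -0.54831843  0.17565072]
12.9583 [-0.21512401  0.69361076 -0.84875923]
True [0.60341273 0.13811199 0.02017277] y 0.04948390118955013 [ 0.0538561  -0.10017803  0.40522986] 14.0333
```

```bash
sleep 1
```

```text
(no output)
```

View pics/scene3z.png

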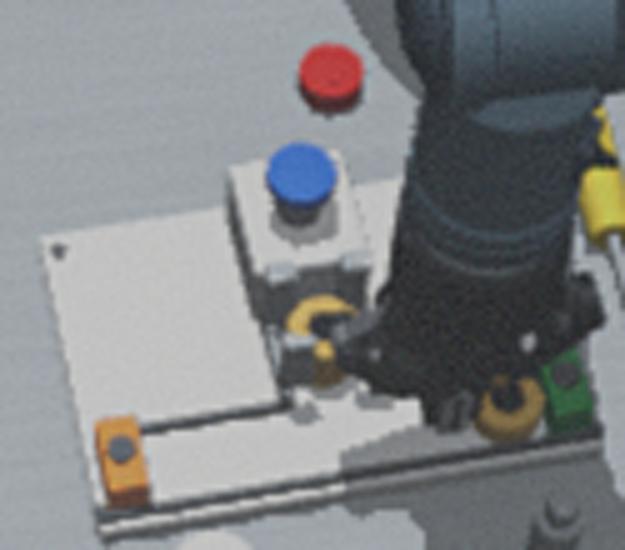

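The spacer now stands by the green block (zoom about (512,405)). I'll back off, lift clear and measure.

```bash
python3 - <<'E'
from h import *
move_straight(F(.043,.035,.0205),feed=.04)
move_straight(F(.043,.035,.2),feed=.15)
move_straight(F(-.1,-.16,.3),feed=.25)
snap('scene','scene4');snap('top','top4');print(read_t())
for n,(x0,y0,x1,y1) in {'top':(215,160,350,275),'scene':(300,190,425,300)}.items():
    c=load(n+'4');cv2.imwrite(f'pics/{n}4z.png',cv2.resize(c['frame'][y0:y1,x0:x1,::-1],None,fx=5,fy=5,interpolation=cv2.INTER_CUBIC))
E
```

```text
17.2417
```

```bash
sleep 1
```

```text
(no output)
```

View pics/scene4z.png

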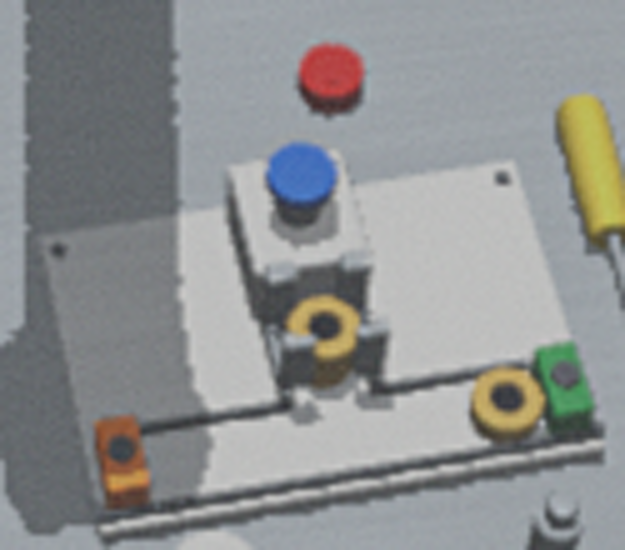

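View pics/top4z.png

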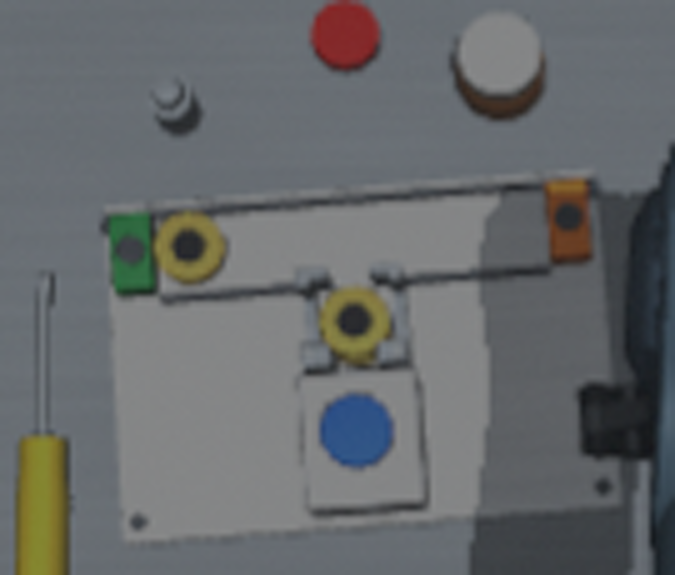

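```bash
python3 - <<'E'
from h import *
for n,o,sp,g,sk in(('top',(215,160),(189,246),(131,249),(353,320)),('scene',(300,190),(508,399),(567,375),(325,325))):
    c=load(n+'4'); f=lambda u,z:onz(c,np.array(u)/5+np.array(o)-.4,z)
    a,b,k=f(sp,.028),f(g,.04),f(sk,.044); print(n,'dist mm',np.linalg.norm((a-b)[:2])*1e3,'spacer2/3 stack',k.round(4), 'depth z',dep(c,np.array(sp)/5+np.array(o)+[4,2])[2], dep(c,np.array(sk)/5+np.array(o)+[4,2])[2])
E
```

```text
top dist mm 26.51845714023919 spacer2/3 stack [0.5618 0.0853 0.044 ] depth z 0.029380099376464797 0.0467508911411203
scene dist mm 27.02576317533637 spacer2/3 stack [0.565  0.0877 0.044 ] depth z 0.025711872798753532 0.045865411441858406
```

The spacer is about 27 mm from the green block in both views, which is contact. The stack is one place lower, the plunger is up and the arm is clear. Handing in.

```bash
python3 - <<'E'
from h import *
print(read_ft_force(),read_t()); job_done()
E
```

```text
[-0.74191308  0.18206341 -0.23097236] 17.2417
the job is handed in; nothing more can be done
```

I pressed the plunger down once with the closed fingertips and let it come back up. One spacer slid into the lane, and I pushed it along until it rested against the green block. I handed the job in at about 17 s; the interface reports no verdict.

**The press:** the first press stopped early on its force limit, with the tip at 68.4 mm and only 7.6 N held. I pressed on without letting up, until the tip reached 67.9 mm at 31 N, which is the hard stop.

**Final checks (cameras):**
- **Spacer:** its centre is 26.5 mm (top view) and 27.0 mm (scene view) from the green block's centre; contact is 27 mm. It lies flat, with its top at about 28 mm.
- **Magazine:** the other two spacers are centred, with the stack top at about 45 mm against 60 mm at the start, so one place lower.
- **Plunger:** up.
- **Bystanders:** the screw jar, plug gauge and screwdriver look undisturbed in the final close-ups. I didn't re-check the reel, tray, bottle or cup, but the arm never worked near the reel or tray and passed the bottle and cup well above them.

**Disagreement:** the two cameras differed by about 4 mm in absolute position. I averaged them, and the sizes measured between parts matched the given dimensions to within 0.5 mm.

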